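# Load a circuit board into the test fixture and lock its cam lever

## Task

Pick up the loose circuit board by its heat sink, set it down gently, flat in the open nest of the test fixture, and let go of it. Then push the fixture's cam lever through its quarter turn until it comes up solid against its end stop, so that the cam slides the board home against the fence; keep pressing it there with the fingers at about 20 newtons for a second or more to set the lock, then let go. That press must be at least 15 newtons, but never press on the fixture or its lever with more than 25, do not slam or ram the board into the fixture, and leave the spool, the meter and the screwdriver where they are.

Things in the scene. Friction and masses are not known exactly. Their poses are not given: they have to be found in the camera images.
- board: Loose green circuit board, 100 (x) by 80 (y) by 4 mm, 100 to 200 g, origin at the centre of its underside, z up. In its middle stands a finned aluminium heat sink, 60 mm along x, 24 mm wide along y, its top 32 mm above the underside: grip it across its width. Other parts rise at most 8 mm above the board. It may be laid in either way round (half turn).
- fixture: Fixed test fixture: aluminium plate 140 (x) by 150 (y, -62.5 to +87.5) by 20 mm thick; origin at the underside, below the nest's middle, z up. Nest: rectangle on its top between black fences 11 mm high, x -53 to +53, y -44 to +44 mm (board has 3 mm play each side in x, 8 mm in all in y). A gap in the +y fence holds the lever's steel cam (top at 32 mm), which when open stays beyond y = +42.
- nest (a point): Point on the nest's floor (fixture frame 0, -4, 20 mm; axes as the fixture's) where the centre of the board's underside lies when the board is fully home against the -y fence, its x along the fixture's x. To lay the board in with room all round, aim 3 mm to +y of it.
- lever_axis (a point): On the lever's upright turning axis, at the hub's top; fixture frame 0, 58.3, 64 mm; axes as the fixture's.
- lever_tip (a point): Centre of the top of the lever's upright round black grip: 18 mm diameter, 85 mm from the turning axis, from 57 to 95 mm above the bench. A steel arm 12 mm wide (50 to 60 mm high) joins it to the hub (24 mm diameter, up to 64 mm). Turns with the lever: its y axis points outwards along the arm, its -x axis is the way the grip must be pushed.
- lever (a joint): Angle of the cam lever, rad. 0 = open, arm along the fixture's +y; grows counter-clockwise from above to a rigid end stop after a quarter turn (nominally 1.57), arm along the fixture's -x. Starts at 0 to 0.25. Stiff: needs about 5 N at the grip all the way, and stays where left. At the stop the force climbs steeply within a millimetre: find the stop by force, readings are not exact enough.
- spool: Bystander: solder spool standing upright, 48 mm diameter, 40 mm tall, origin at the centre of its underside.
- meter: Bystander: hand multimeter lying flat, 170 (x) by 85 (y) by 40 mm, origin at the centre of its underside.
- driver: Bystander: screwdriver lying on the bench, 170 mm long along its x axis.
Things that resemble listed ones, but are neither listed nor needed, are in the scene too. What is meant by the board is not red, and is the smaller of those in its own colour.

How it is judged (in metres and radians):
On the way, in this order (a step that is already met when the one before it is completed fails the run):
1. the board lies flat in the nest, let go, with the lever still open (under 0.5 rad) (x of board in the frame of nest between -0.004 and 0.004 m and y of board in the frame of nest between -0.002 and 0.01 m and z of board in the frame of nest below 0.002 m and angle between board's own z axis and vertical below 0.04 rad and contact force between the fingers and board below 0.1 N and value of joint lever below 0.5 rad), for 0.2 s.
2. the lever is against its end stop (above 1.55 rad) and the fingers press on it with 15 N or more (value of joint lever above 1.55 rad and contact force between the fingers and fixture above 15 N), for 0.6 s.
At the end, for the whole second after the job is handed in: The lever is against its end stop (within 0.02 rad, joint above 1.55), and the board lies flat in the nest at rest, home against the -y fence within 2 mm, within 4 mm of the nest's middle along x, square within 0.05 rad (either end first) (value of joint lever above 1.55 rad and x of board in the frame of nest between -0.004 and 0.004 m and y of board in the frame of nest between -0.002 and 0.002 m and z of board in the frame of nest below 0.002 m and angle between board's own z axis and vertical below 0.04 rad and angle between the x axis of board and the x axis of fixture, either way round below 0.05 rad and linear speed of board below 0.01 m/s); the robot touches nothing.
It fails at once if the robot presses on the fixture or its lever with more than 25 N (contact force between any of the fingers, the arm and fixture above 25 N).
It fails at once if the board is slammed, dropped or rammed into the fixture (more than 60 N) (contact force between board and fixture above 60 N).
It fails at once if the spool, the meter or the screwdriver is moved by more than 20 mm (distance of any of spool, meter, driver from where it was at the start of the episode above 0.02 m).
It also fails if it takes over 64 s, if anything falls off the work surface, if the arm or the gripper's body presses on something with over 40 N, if the wrist force passes 120 N, or if a joint passes its speed limit or range.

## Robot

A 6-joint arm with a two-finger parallel gripper is mounted at the origin on the work surface. World frame = base frame: x ahead of the robot, y to its left, z up, the work surface at z = 0. Lengths are in mm, angles in degrees, forces in N, time in s.
With the tool pointing down it reaches from about 300 to 875 mm from the base axis. Payload 4.2 kg.
Tool frame: the origin (TCP) lies on the centre line of the jaws, within the pads' length; the fingertips stand 14 mm ahead of it and the grasp point (between the pads) lies 5 mm behind it; z points along the fingers, y is the direction in which the jaws open and shut (so a half turn about z gives the same grasp; the last joint's range is limited). The gripper opens to 85 mm and grips with 20 to 120 N. Pads are 22 mm wide; open, the fingers measure 114 mm over their backs; the gripper's body (76 mm by 85 mm) begins 54 mm behind the grasp point. The pads swing forward as they close: fully open they stand 13 mm farther back than shut.
Start: joints at [67.151, 18.312, 89.639, -0, 72.044, -1.146], TCP at [212.641, 534.251, 245.338] pointing down, gripper open.
Joint ranges: [-177.97, 177.97], [-48.28, 115.42], [12.27, 149.76], [-77.06, 257.06], [2.81, 150.46], [-146.56, 146.56]. Speed limits (degrees/s): [147.25, 147.25, 180, 180, 180, 180].

## Interface

Orientations are given as [roll, pitch, yaw] about the fixed x, y, z axes, in that order (R = Rz(yaw) Ry(pitch) Rx(roll)).
In Python, from workcell import read_state, get_image, hand_in gives the robot as it stands.
- The arm moves only by the tool arm_command, never from a script. Its argument "rows" is a list of rows, each a list of 5 numbers: the closure in counts, from 0 (fully open) to 255 (shut), then the shift along the tool's x, y, z in cm, then the turn about the tool's z in rad. In form: [[hand, x, y, z, roll], ...]. A call has 1 to 5 rows; each row is the pose to reach, as a shift and turn from the pose commanded when the call began, along the tool's axes at that moment; what a row does not reach only later rows make up. A row lasts 1/12 s, in which the tool goes at most 41.7 mm and 7.16 degrees, less where a joint would pass 70% of its speed; a pose out of reach is approached as far as the arm can. A call with a gripper value outside its range is refused whole. The fingers move at their own pace and stop on an object; the grip force is fixed at half the most. Time passes only in rows, so rows that repeat a pose let the fingers close. It gives the time, the measured TCP pose, the force and the opening at its end, in the units of the state.
- read_state(): the state, without advancing time (a new reading comes with each control period).
- get_image(name): name is "scene" or "side" or "wrist"; returns a dict with "img" (420x560x3 uint8, red, green, blue), "range_z" (420x560 float32, mm along the optical axis (not along the pixel's ray), 0 where there is no reading), "fov_y" (degrees; the focal length in pixels is half the picture's height over the tangent of half this angle, whatever the lens; pixels are square), "cx", "cy" (the principal point, pixels), "world_from_camera" (4x4, takes a point from camera to world coordinates); the wrist camera has in their place "mount" (4x4, takes a point from camera to tool coordinates, whose origin is the TCP and whose axes are the flange's). Camera axes: x right, y down, z forward; pixel columns grow to the right and rows downward; lengths in mm; the calibration is good to about 2 mm. A picture is of the moment at which its call begins: read the wrist's pose just before it.
- hand_in(): hands the job in, once; it reports no verdict.
The state is a dict: "clock": time; "joint_pos": joint angles; "joint_vel": joint speeds; "tau": joint torques, N m; "tool_pos": TCP position; "orientation": TCP orientation; "contact_force": force on the tool from outside, world axes, zero at the start; "wrist_torque": the same for the moment, N m; "grip_width": finger opening in mm.
Only numpy, scipy, OpenCV 4.12 (cv2) and the standard library are available. Lean on these libraries where they do the work, as an engineer would, in place of code of your own. Each camera call takes 0.05 s, during which the arm holds its last target. There are 200 camera calls.

## Working session

There is one attempt and no reset: what is moved stays moved. The work goes in short steps, Python scripts to look and compute and a tool call to move; the robot and the scene stay as the last step left them, time stands still between calls to the robot, and variables do not carry over. Pictures are saved under pics/ and viewed, on a budget of 10 in all, crops included, one or two more only if the job needs it, and the job is handed in when it is done.

Besides the shell and the picture viewer there is one more tool, called after "Call:" by a JSON object that holds its "fn" and its "kwargs". arm_command: Moves the arm, as the interface text tells. Its arguments: {"type":"object","properties":{"rows":{"type":"array","items":{"type":"array","items":{"type":"number"}}}},"required":["rows"]}

```bash
mkdir -p pics; ls; cat > h.py <<'E'
import numpy as np,cv2
from workcell import read_state,get_image
from scipy.spatial.transform import Rotation as R
def pose(s):
    T=np.eye(4);T[:3,:3]=R.from_euler('xyz',s['orientation'],degrees=True).as_matrix();T[:3,3]=s['tool_pos'];return T
def grab(n,tag):
    s=read_state();d=get_image(n);d=dict(d)
    d['T']=pose(s)@d['mount'] if n=='wrist' else d['world_from_camera']
    cv2.imwrite(f'pics/{tag}.png',d['img'][...,::-1]);np.save(f'pics/{tag}.npy',d,allow_pickle=True);return d
def load(tag): return np.load(f'pics/{tag}.npy',allow_pickle=True).item()
def world(d,u,v,z=None):
    """pixel -> world, by range, or by intersecting plane z"""
    f=210/np.tan(np.radians(d['fov_y']/2))
    r=np.stack([(u-d['cx'])/f,(v-d['cy'])/f,np.ones_like(u*1.)],-1)
    T=np.array(d['T'])
    if z is None: return (r*np.asarray(d['range_z'])[np.round(v).astype(int),np.round(u).astype(int)][...,None])@T[:3,:3].T+T[:3,3]
    w=r@T[:3,:3].T
    return T[:3,3]+w*((z-T[2,3])/w[...,2])[...,None]
def cloud(d):
    v,u=np.mgrid[0:420,0:560];return world(d,u,v)
E
python3 - <<'E'
from h import *
print(read_state())
a=grab('scene','s0');b=grab('side','d0');c=grab('wrist','w0')
print(a['fov_y'],b['fov_y'],a['T'],b['T'],c['mount'])
cv2.imwrite('pics/both.png',cv2.resize(np.hstack([a['img'],b['img']])[...,::-1],(800,300),interpolation=3))
E
```

```text
pics
{'clock': 0.0, 'joint_pos': array([ 6.71502120e+01,  1.83515947e+01,  8.97058134e+01,  1.11952963e-03,
        7.20448034e+01, -1.14700156e+00]), 'joint_vel': array([ 0.04772889,  0.07788088, -0.06254393, -0.05315938,  0.04992796,
       -0.01367217]), 'tau': array([-7.82269872e-04, -4.15524924e+01, -2.34160137e+01, -5.13013197e-05,
        8.06416792e-03,  1.07119945e-05]), 'tool_pos': array([212.45936037, 533.82354838, 244.48672347]), 'orientation': array([-1.79897830e+02, -3.11020516e-03,  1.58296865e+02]), 'contact_force': array([-0.48648135,  0.15020036,  0.14119991]), 'wrist_torque': array([-0.01077825,  0.00892839,  0.0423843 ]), 'grip_width': 85.59137580371953}
50.32312425586226 48.1544682569028 [[ 4.64080640e-01  6.32425756e-01 -6.20215142e-01  1.18644260e+03]
 [ 8.85733567e-01 -3.39423171e-01  3.16651162e-01 -4.34939417e+02]
 [-1.02570397e-02 -6.96297045e-01 -7.17680443e-01  8.37145107e+02]
 [ 0.00000000e+00  0.00000000e+00  0.00000000e+00  1.00000000e+00]] [[ 6.97228916e-01 -4.94724296e-01  5.18767491e-01 -7.54551933e+01]
 [-7.16691697e-01 -4.96216644e-01  4.90022504e-01 -6.62133759e+02]
 [ 1.49950253e-02 -7.13454212e-01 -7.00541388e-01  9.35869611e+02]
 [ 0.00000000e+00  0.00000000e+00  0.00000000e+00  1.00000000e+00]] [[ 7.00570327e-04 -9.66161630e-01 -2.57936453e-01  6.42868117e+01]
 [ 9.99999519e-01  4.99980847e-04  8.43260726e-04 -7.88387427e-01]
 [-6.85762871e-04 -2.57936920e-01  9.66161516e-01 -1.28162915e+02]
 [ 0.00000000e+00  0.00000000e+00  0.00000000e+00  1.00000000e+00]]
```

View pics/s0.png

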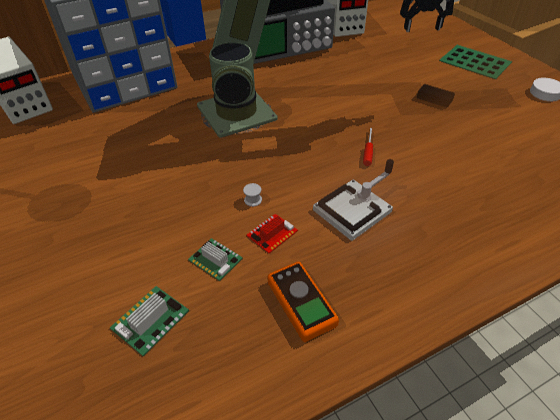

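View pics/d0.png

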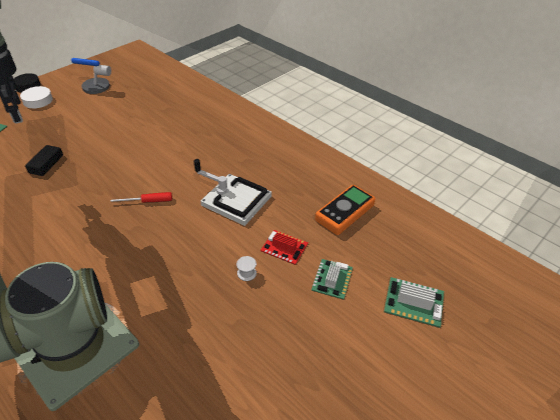

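Scene view: the small green board is at (215,258), with a larger green one at (149,320) and a red one at (272,233). The fixture is at (353,208) with its grip at (389,165). The small green board fits the description; I'll check it against 100x80 mm.

```bash
python3 - <<'E'
from h import *
for t,wins in (('s0',{'board':(180,230,250,290),'big':(100,280,195,360),'fix':(305,170,400,245)}),('d0',{'board':(308,255,356,302),'big':(380,275,450,328),'fix':(190,150,280,228)})):
    d=load(t);P=cloud(d);im=d['img'].astype(int)
    for n,(u0,v0,u1,v1) in wins.items():
        p=P[v0:v1,u0:u1].reshape(-1,3)
        for lo,hi in ((2.5,14),(22,40)) if n!='fix' else ((14,24),(26,40),(75,98)):
            q=p[(p[:,2]>lo)&(p[:,2]<hi)]
            if len(q)<5: print(t,n,lo,len(q));continue
            r=cv2.minAreaRect(q[:,:2].astype(np.float32));print(t,n,lo,hi,len(q),np.round(r[0]),np.round(r[1]),round(r[2],1),q.mean(0).round())
for t,w in (('s0',(180,230,250,290)),('d0',(305,250,360,305))):
    d=load(t);u0,v0,u1,v1=w
    cv2.imwrite(f'pics/c{t}.png',cv2.resize(d['img'][v0:v1,u0:u1,::-1],None,fx=7,fy=7,interpolation=2))
print(world(load('s0'),np.array([253,370,300]),np.array([188,140,300]),10))
E
```

```text
s0 board 2.5 14 1158 [ 533. -288.] [168. 182.] 65.3 [ 540. -285.    5.]
s0 board 22 40 276 [ 535. -285.] [63. 26.] 25.7 [ 537. -286.   30.]
s0 big 2.5 14 2063 [ 609. -476.] [236. 189.] 62.4 [ 628. -465.    6.]
s0 big 22 40 445 [ 619. -466.] [34. 77.] 25.9 [ 625. -466.   34.]
s0 fix 14 24 1637 [556.  85.] [143. 156.] 13.3 [564.  82.  21.]
s0 fix 26 40 620 [557.  76.] [130. 121.] 12.3 [563.  67.  31.]
s0 fix 75 0
d0 board 2.5 14 1064 [ 538. -283.] [145. 120.] 41.5 [ 530. -285.    6.]
d0 board 22 40 133 [ 534. -283.] [62. 24.] 25.8 [ 531. -285.   31.]
d0 big 2.5 14 1470 [ 627. -467.] [147. 194.] 44.8 [ 609. -465.    6.]
d0 big 22 40 324 [ 618. -464.] [36. 77.] 26.9 [ 612. -466.   34.]
d0 fix 14 24 1200 [554.  87.] [144. 153.] 12.6 [547.  79.  21.]
d0 fix 26 40 520 [554.  85.] [133. 136.] 13.5 [553.  72.  32.]
d0 fix 75 98 50 [520. 211.] [16. 18.] 32.2 [520. 209.  89.]
[[ 366.5784927  -107.9825115    10.        ]
 [ 342.477946    291.78745846   10.        ]
 [ 732.552242   -166.8294178    10.        ]]
```

View pics/cs0.png

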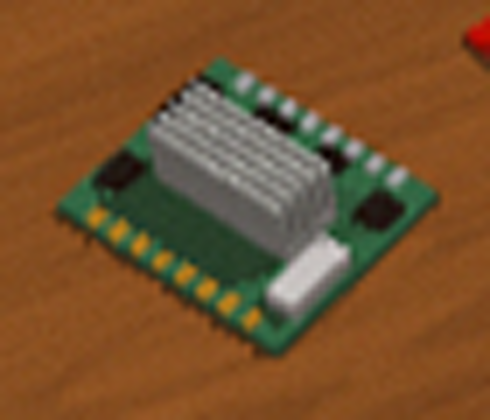

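The crop and ranges confirm it. The heat sink at (215,250) measures 62x24 mm with its top near 31, so this is the smaller green board, centred at about (534,-284) with x at 25.7°. The fixture has yaw of about 13° and the lever is at about 0.07 rad. Next I plan the approach.

```bash
cat >> h.py <<'E'
def plan(T,xyz,yaw,n):
    "n calls from tool-down pose T (x,y,z,yaw deg) to target: cm shifts along tool axes + roll rad"
    p=np.array(T[:3],float);y=T[3];dp=(np.array(xyz)-p)/n;dy=((yaw-y+180)%360-180)/n
    for i in range(n):
        A=R.from_euler('xyz',[180,0,y+i*dy],degrees=True).as_matrix()
        print(i+1,(A.T@dp/10).round(2),'roll',round(-np.radians(dy),4))
def now():
    s=read_state();return [*s['tool_pos'],s['orientation'][2]]
E
python3 -c "
from h import *
plan([212.6,534.2,245.3,158.3],[534.5,-284,200],25.7,6)"
```

```text
1 [-10.03 -10.69   0.75] roll 0.3857
2 [-13.31  -6.13   0.75] roll 0.3857
3 [-14.64  -0.67   0.76] roll 0.3857
4 [-13.82   4.89   0.76] roll 0.3857
5 [-10.96   9.72   0.76] roll 0.3857
6 [-6.5  13.13  0.76] roll 0.3857
```

Call:
{"fn": "arm_command", "kwargs": {"rows": [[0, -2.5, -2.7, 0.2, 0.1], [0, -5, -5.3, 0.4, 0.2], [0, -7.5, -8, 0.55, 0.3], [0, -10, -10.7, 0.75, 0.386], [0, -10, -10.7, 0.75, 0.386]]}}

```text
clock: 0.57
tool_pos: [266.6, 392.2, 237.2]
orientation: [-179.8, 0.2, 135.8]
contact_force: [-0.8, -0.7, -1.2]
grip_width: 85.6
```

Call:
{"fn": "arm_command", "kwargs": {"rows": [[0, -3.3, -1.5, 0.2, 0.1], [0, -6.6, -3, 0.4, 0.2], [0, -10, -4.6, 0.55, 0.3], [0, -13.3, -6.1, 0.75, 0.386], [0, -13.3, -6.1, 0.75, 0.386]]}}

```text
clock: 0.98
tool_pos: [320.5, 257.1, 229.9]
orientation: [-179.9, 0.2, 113.7]
contact_force: [-0.5, 0.3, -0.6]
grip_width: 85.5
```

Call:
{"fn": "arm_command", "kwargs": {"rows": [[0, -3.6, -0.2, 0.2, 0.1], [0, -7.3, -0.3, 0.4, 0.2], [0, -11, -0.5, 0.55, 0.3], [0, -14.6, -0.7, 0.75, 0.386], [0, -14.6, -0.7, 0.75, 0.386]]}}

```text
clock: 1.4
tool_pos: [374.4, 121.7, 222.6]
orientation: [180.0, 0.1, 91.5]
contact_force: [-0.2, -0.2, -1.0]
grip_width: 85.2
```

Call:
{"fn": "arm_command", "kwargs": {"rows": [[0, -3.4, 1.2, 0.2, 0.1], [0, -6.9, 2.4, 0.4, 0.2], [0, -10.4, 3.7, 0.55, 0.3], [0, -13.8, 4.9, 0.75, 0.386], [0, -13.8, 4.9, 0.75, 0.386]]}}

```text
clock: 1.82
tool_pos: [429.0, -14.1, 215.1]
orientation: [179.9, 0.1, 69.5]
contact_force: [-0.1, -0.1, -0.0]
grip_width: 85.4
```

Call:
{"fn": "arm_command", "kwargs": {"rows": [[0, -2.7, 2.4, 0.2, 0.1], [0, -5.5, 4.9, 0.4, 0.2], [0, -8.2, 7.3, 0.55, 0.3], [0, -11, 9.7, 0.75, 0.386], [0, -11, 9.7, 0.75, 0.386]]}}

```text
clock: 2.23
tool_pos: [482.6, -150.8, 207.3]
orientation: [179.8, 0.0, 47.5]
contact_force: [0.4, -0.1, 0.6]
grip_width: 85.5
```

Call:
{"fn": "arm_command", "kwargs": {"rows": [[0, -1.6, 3.3, 0.2, 0.1], [0, -3.2, 6.6, 0.4, 0.2], [0, -4.8, 9.8, 0.55, 0.3], [0, -6.5, 13.1, 0.75, 0.386], [0, -6.5, 13.1, 0.75, 0.386]]}}

```text
clock: 2.65
tool_pos: [535.8, -287.1, 199.2]
orientation: [179.8, -0.0, 25.5]
contact_force: [0.4, 0.6, -0.7]
grip_width: 85.8
```

```bash
cat >> h.py <<'E'
def rects(d,bands,near,rad):
    P=cloud(d).reshape(-1,3)
    P=P[np.hypot(P[:,0]-near[0],P[:,1]-near[1])<rad]
    for lo,hi in bands:
        q=P[(P[:,2]>lo)&(P[:,2]<hi)]
        if len(q)<5: print(lo,hi,len(q));continue
        r=cv2.minAreaRect(q[:,:2].astype(np.float32));print(lo,hi,len(q),np.round(r[0],1),np.round(r[1],1),round(r[2],1),'z',np.median(q[:,2]).round(1))
E
python3 - <<'E'
from h import *
d=grab('wrist','w1');print(read_state()['clock'],np.round(now(),1))
rects(d,((-5,2),(2.5,6),(22,40)),(534,-284),75)
plan(now(),[534.5,-284,200],25.7,1)
E
```

```text
2.7 [ 534.4 -284.2  199.1   25.6]
-5 2 9824 [ 533.8 -284.2] [149.4 149.6] 25.7 z -0.5
2.5 6 5260 [ 535.8 -286.9] [99.7 80. ] 25.5 z 3.6
22 40 856 [ 536.1 -286.4] [59.6 23.5] 25.8 z 31.4
1 [ 0.02 -0.02 -0.09] roll -0.0014
```

View pics/w1.png

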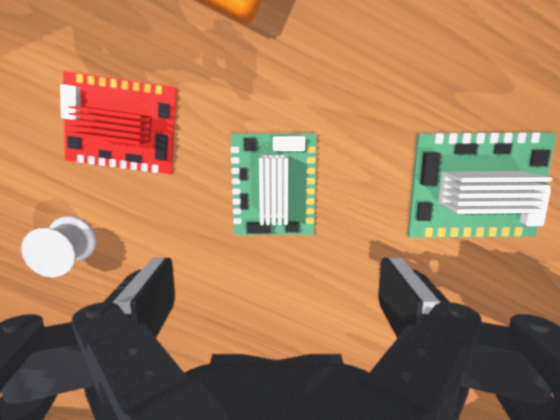

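The wrist view shows the small green board at (273,184), 99.7x80 mm and 4 mm thick, with free space all round; it is the one to grasp. I'll descend and check.

Call:
{"fn": "arm_command", "kwargs": {"rows": [[0, 0, 0.3, 3.5, 0], [0, 0, 0.3, 7, 0], [0, 0, 0.3, 10, 0], [0, 0, 0.3, 12.5, 0], [0, 0, 0.3, 12.5, 0]]}}

```text
clock: 3.12
tool_pos: [531.1, -281.8, 70.2]
orientation: [-179.4, 0.4, 25.8]
contact_force: [-1.0, 0.9, 0.5]
grip_width: 85.3
```

Call:
{"fn": "arm_command", "kwargs": {"rows": [[0, 0, 0, 1.6, 0], [0, 0, 0, 3, 0], [0, 0, 0, 4, 0], [0, 0, 0, 4.7, 0], [0, 0, 0, 4.7, 0]]}}

```text
clock: 3.53
tool_pos: [534.0, -285.2, 27.9]
orientation: [-179.9, 0.0, 25.7]
contact_force: [-0.5, -0.0, 0.4]
grip_width: 85.5
```

Call:
{"fn": "arm_command", "kwargs": {"rows": [[100, 0, 0, 0, 0], [140, 0, 0, 0, 0], [255, 0, 0, 0, 0], [255, 0, 0, 0, 0], [255, 0, 0, 0, 0]]}}

```text
clock: 3.95
tool_pos: [534.4, -286.5, 28.8]
orientation: [180.0, -0.0, 25.6]
contact_force: [-0.1, 0.3, -0.2]
grip_width: 25.4
```

Call:
{"fn": "arm_command", "kwargs": {"rows": [[255, 0, 0, 0, 0], [255, 0, 0, 0, 0], [255, 0, 0, 0, 0], [255, 0, 0, 0, 0], [255, 0, 0, 0, 0]]}}

```text
clock: 4.37
tool_pos: [534.5, -286.6, 29.0]
orientation: [179.9, -0.0, 25.6]
contact_force: [-0.4, 0.7, 4.6]
grip_width: 22.2
```

Call:
{"fn": "arm_command", "kwargs": {"rows": [[255, 0, 0, -0.5, 0], [255, 0, 0, -1.5, 0], [255, 0, 0, -3, 0], [255, 0, 0, -3, 0], [255, 0, 0, -3, 0]]}}

```text
clock: 4.78
tool_pos: [534.6, -286.5, 59.1]
orientation: [179.9, -0.1, 25.6]
contact_force: [0.1, -0.4, -1.6]
grip_width: 22.3
```

```bash
python3 - <<'E'
from h import *
s=read_state();print(s['contact_force'],s['grip_width'],np.round(now(),1))
d=grab('wrist','w2');T=pose(s)
P=(cloud(d)-T[:3,3])@T[:3,:3]  # tool coords
m=(np.abs(P[...,1])<42)&(P[...,0]>20)&(P[...,0]<60)&(P[...,2]<35)&(P[...,2]>5)
q=P[m];print(len(q));A=np.c_[q[:,:2],np.ones(len(q))]
for k in range(4):
    c=np.linalg.lstsq(A,q[:,2],rcond=None)[0];r=q[:,2]-A@c;k=r>np.percentile(r,40) if len(q)>2000 else np.abs(r)<2;q,A=q[k],A[k]
print(c,len(q))
d=grab('side','d2');rects(d,((34,42),(55,70)),(534,-284),70)
E
```

```text
[ 0.11960476 -0.41454246 -1.59217363] 22.263573596054492 [ 534.6 -286.5   59.1   25.6]
11620
[ 3.42969270e-02 -2.86683634e-04  2.51383214e+01] 1506
34 42 432 [ 532.2 -284.3] [101.7  79.5] 25.4 z 36.2
55 70 160 [ 532.6 -285.8] [60.5 45.7] 5.2 z 61.8
```

View pics/w2.png

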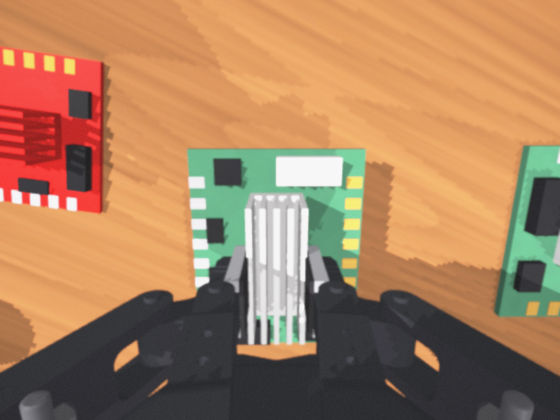

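The board is held level in the jaws with its top about 25 mm ahead of the TCP; its far edge is at row 149 and its sides at columns 189 and 365. Next I carry it high to a viewpoint short of the fixture.

```bash
python3 - <<'E'
from h import *
d=load('w2');s=read_state();T=pose(s)
z=s['tool_pos'][2]-25.5
for uv in ((276,149),(189,180),(365,180)): print((world(d,np.array(uv[0]*1.),np.array(uv[1]*1.),z)-T[:3,3])@T[:3,:3])
plan([534.6,-286.5,179,25.6],[440,40,220,],13.1,3)
E
```

```text
[51.36069932  1.91942621 25.46827094]
[ 37.19505752 -38.16101628  25.51475804]
[37.23502126 42.95739864 25.43734798]
1 [  1.86 -11.18  -1.37] roll 0.0727
2 [  1.04 -11.28  -1.37] roll 0.0727
3 [  0.22 -11.33  -1.37] roll 0.0727
```

Call:
{"fn": "arm_command", "kwargs": {"rows": [[255, 0, 0, -2, 0], [255, 0, 0, -5, 0], [255, 0, 0, -8.5, 0], [255, 0, 0, -11, 0], [255, 0, 0, -12, 0]]}}

```text
clock: 5.3
tool_pos: [535.5, -287.0, 181.6]
orientation: [179.7, -0.2, 25.6]
contact_force: [1.7, -0.6, -2.1]
grip_width: 22.2
```

Call:
{"fn": "arm_command", "kwargs": {"rows": [[255, 0.2, -1.5, -0.2, 0.01], [255, 0.6, -4, -0.5, 0.025], [255, 1.1, -6.5, -0.8, 0.045], [255, 1.5, -9, -1.1, 0.06], [255, 1.86, -11.2, -1.37, 0.073]]}}

```text
clock: 5.72
tool_pos: [501.0, -175.6, 190.3]
orientation: [-179.8, 0.1, 21.4]
contact_force: [-0.5, -0.1, -1.6]
grip_width: 22.6
```

Call:
{"fn": "arm_command", "kwargs": {"rows": [[255, 0.2, -2.2, -0.3, 0.015], [255, 0.4, -4.5, -0.5, 0.03], [255, 0.6, -6.7, -0.8, 0.045], [255, 0.8, -9, -1.1, 0.06], [255, 1.04, -11.3, -1.37, 0.073]]}}

```text
clock: 6.13
tool_pos: [469.5, -67.1, 204.2]
orientation: [-179.9, 0.2, 17.2]
contact_force: [-0.1, 0.3, -1.5]
grip_width: 22.1
```

Call:
{"fn": "arm_command", "kwargs": {"rows": [[255, 0.1, -2.5, -0.3, 0.02], [255, 0.1, -5.5, -0.6, 0.04], [255, 0.2, -8, -0.9, 0.055], [255, 0.2, -10, -1.2, 0.067], [255, 0.2, -11.3, -1.37, 0.073]]}}

```text
clock: 6.55
tool_pos: [437.8, 41.9, 218.1]
orientation: [-179.9, 0.2, 13.1]
contact_force: [-0.0, -0.3, -0.7]
grip_width: 22.7
```

Call:
{"fn": "arm_command", "kwargs": {"rows": [[255, 0, 0, 0, 0], [255, 0, 0, 0, 0]]}}

```text
clock: 6.72
tool_pos: [438.7, 40.4, 218.3]
orientation: [180.0, 0.1, 13.2]
contact_force: [-0.1, 1.0, -2.2]
grip_width: 22.5
```

```bash
python3 - <<'E'
from h import *
d=grab('wrist','w3');print(read_state()['clock'],np.round(now(),1),read_state()['contact_force'])
rects(d,((16,23),(28,34),(52,62),(85,100)),(556,85),150)
E
```

```text
6.7667 [439.   40.  218.4  13.1] [ 0.18954848  0.44952635 -1.43316844]
16 23 16452 [540.3  79.7] [107.1 150.5] 12.9 z 19.5
28 34 3486 [542.7  76.3] [ 96.3 126. ] 13.1 z 30.6
52 62 1712 [536.4 162.5] [22.6 96. ] 14.2 z 59.3
85 100 748 [524.1 209.4] [17.4 17.5] 32.4 z 93.9
```

View pics/w3.png

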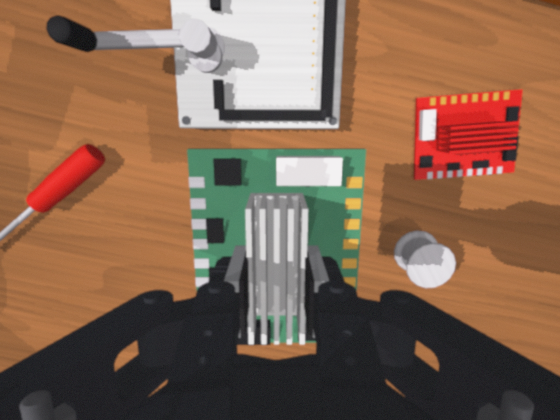

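Wrist view: the fixture's near edge is at row 128, its -y side at column 340, and the lever grip top is at (62,30). After allowing for the wrist camera's offset, which I measured on the held board, the wrist and fixed cameras agree on the nest target, TCP (557.4,72.4). I move above it and lower partway.

Call:
{"fn": "arm_command", "kwargs": {"rows": [[255, 2, 0, 0.3, 0], [255, 5, -0.2, 1, 0], [255, 8.5, -0.3, 3, 0], [255, 11.3, -0.4, 5, 0], [255, 12.3, -0.5, 6.5, 0]]}}

```text
clock: 7.18
tool_pos: [561.8, 72.4, 152.0]
orientation: [180.0, -0.1, 13.0]
contact_force: [0.3, -0.3, -0.9]
grip_width: 22.8
```

Call:
{"fn": "arm_command", "kwargs": {"rows": [[255, 0, 0, 1.5, 0], [255, 0, 0, 3.5, 0], [255, 0, 0, 5.5, 0], [255, 0, 0, 6.9, 0], [255, 0, 0, 7.5, 0]]}}

```text
clock: 7.6
tool_pos: [556.7, 71.5, 76.3]
orientation: [-180.0, 0.3, 13.0]
contact_force: [-0.3, 0.3, -1.1]
grip_width: 22.5
```

Call:
{"fn": "arm_command", "kwargs": {"rows": [[255, 0, 0, 0, 0], [255, 0, 0, 0, 0], [255, 0, 0, 0, 0]]}}

```text
clock: 7.85
tool_pos: [559.0, 72.6, 80.3]
orientation: [180.0, -0.1, 13.0]
contact_force: [-0.3, -0.0, -1.0]
grip_width: 22.7
```

```bash
python3 - <<'E'
from h import *
print(np.round(now(),2),read_state()['contact_force'])
d=grab('wrist','w4');a=grab('scene','s4');b=grab('side','d4')
rects(d,((16,23),(28,34),(41,52)),(556,75),110)
cut=lambda i,u,v:cv2.resize(i[v:v+100,u:u+130,::-1],(400,308),interpolation=2)
cv2.imwrite('pics/m4.png',np.vstack([np.hstack([cut(a['img'],295,140),cut(b['img'],175,130)]),cv2.resize(d['img'][:292,:,::-1],(560,292))[:, :].copy() if 0 else np.pad(d['img'][:290,:,::-1],((0,0),(0,240),(0,0)))]))
E
```

```text
[558.95  72.58  80.25  13.02] [-0.27838811 -0.02104527 -0.98431234]
16 23 13389 [568.7  85.9] [114.3 150.4] 13.1 z 19.6
28 34 7186 [570.5  78.8] [ 99.8 118.5] 12.9 z 30.5
41 52 501 [577.4 112.6] [ 43.  152.3] 45.8 z 47.6
```

View pics/m4.png

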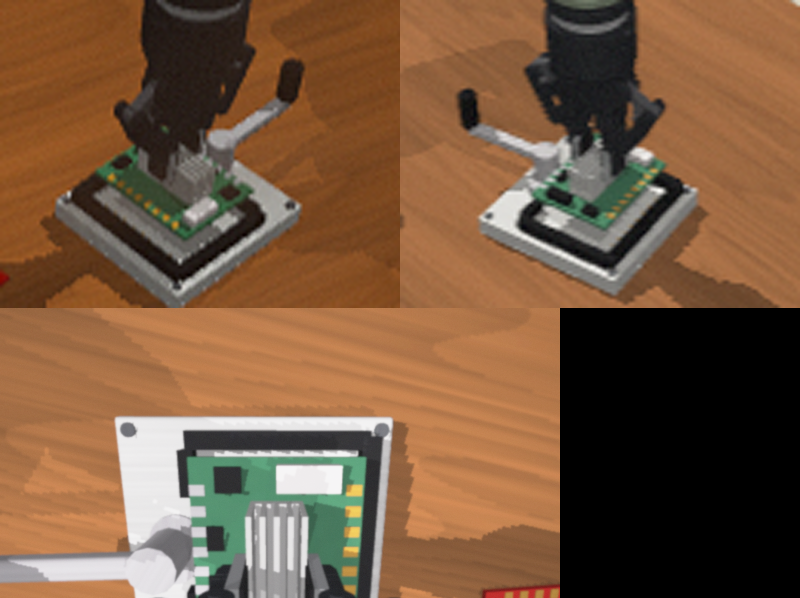

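The board hangs over the nest and the far plate edge gives the same nest position, about 1.5 mm too far in x. I correct that and lower gently.

Call:
{"fn": "arm_command", "kwargs": {"rows": [[255, -0.15, 0, 0.6, 0], [255, -0.15, 0, 1.2, 0], [255, -0.15, 0, 1.7, 0], [255, -0.15, 0, 2.1, 0], [255, -0.15, 0, 2.3, 0]]}}

```text
clock: 8.42
tool_pos: [556.0, 72.6, 55.4]
orientation: [-180.0, 0.1, 13.1]
contact_force: [0.2, -0.3, -1.7]
grip_width: 22.4
```

Call:
{"fn": "arm_command", "kwargs": {"rows": [[255, 0, 0, 0.1, 0], [255, 0, 0, 0.2, 0], [255, 0, 0, 0.3, 0], [255, 0, 0, 0.4, 0], [255, 0, 0, 0.4, 0]]}}

```text
clock: 8.83
tool_pos: [556.6, 72.6, 52.3]
orientation: [-180.0, -0.0, 13.1]
contact_force: [-0.2, -0.5, -1.7]
grip_width: 22.5
```

Call:
{"fn": "arm_command", "kwargs": {"rows": [[255, 0, 0, 0.1, 0], [255, 0, 0, 0.1, 0], [255, 0, 0, 0.2, 0], [255, 0, 0, 0.2, 0], [255, 0, 0, 0.2, 0]]}}

```text
clock: 9.25
tool_pos: [556.6, 72.6, 50.4]
orientation: [-180.0, -0.0, 13.0]
contact_force: [-0.4, -0.4, -1.8]
grip_width: 22.5
```

Call:
{"fn": "arm_command", "kwargs": {"rows": [[255, 0.05, 0, 0.05, 0], [255, 0.05, 0, 0.1, 0], [255, 0.05, 0, 0.1, 0], [255, 0.05, 0, 0.1, 0]]}}

```text
clock: 9.58
tool_pos: [557.0, 72.7, 49.4]
orientation: [-180.0, 0.0, 13.1]
contact_force: [0.7, -0.3, -1.9]
grip_width: 22.7
```

Call:
{"fn": "arm_command", "kwargs": {"rows": [[255, 0, 0, 0.05, 0], [255, 0, 0, 0.1, 0], [255, 0, 0, 0.1, 0], [255, 0, 0, 0.1, 0]]}}

```text
clock: 9.92
tool_pos: [557.2, 72.7, 49.0]
orientation: [-180.0, -0.0, 13.0]
contact_force: [-1.4, -0.7, 5.6]
grip_width: 22.9
```

Contact is at the expected height (TCP z 49), so the board is on the floor. I open partway to stay clear of the hub and fences.

Call:
{"fn": "arm_command", "kwargs": {"rows": [[170, 0, 0, 0, 0], [150, 0, 0, 0, 0], [140, 0, 0, 0, 0], [140, 0, 0, 0, 0], [140, 0, 0, 0, 0]]}}

```text
clock: 10.33
tool_pos: [557.1, 72.7, 48.2]
orientation: [-180.0, 0.0, 13.1]
contact_force: [0.8, -0.2, -0.8]
grip_width: 38.5
```

Call:
{"fn": "arm_command", "kwargs": {"rows": [[140, 0, 0, -0.7, 0], [140, 0, 0, -2, 0], [140, 0, 0, -4.5, 0], [140, 0, 0, -7.5, 0], [140, 0, 0, -10, 0]]}}

```text
clock: 10.75
tool_pos: [557.2, 72.7, 150.4]
orientation: [180.0, -0.0, 13.1]
contact_force: [1.0, -0.2, -0.1]
grip_width: 38.1
```

Call:
{"fn": "arm_command", "kwargs": {"rows": [[255, -2, 0, -2, 0], [255, -4.5, 0, -4, 0], [255, -7, 0, -6, 0], [255, -9, 0, -7, 0], [255, -10, 0, -7, 0]]}}

```text
clock: 11.17
tool_pos: [458.7, 49.8, 221.2]
orientation: [180.0, -0.3, 13.0]
contact_force: [0.3, -0.3, -0.3]
grip_width: 0.1
```

```bash
python3 - <<'E'
from h import *
print(np.round(now(),2),read_state()['contact_force'])
d=grab('wrist','w5')
for t in ('scene','side'):
  e=grab(t,t+'5');rects(e,((45,55),(86,100)),(548,80),150)
  rects(e,((45,53),),(558,72),45)
print('w');rects(d,((46,56),),(558,72),45);rects(d,((86,100),),(530,200),80);rects(d,((16,23),),(556,83),110)
E
```

```text
[458.67  49.82 221.19  13.04] [ 0.33659396 -0.32012717 -0.34815372]
45 55 242 [542.5 131.3] [ 62.4 149.4] 15.5 z 51.4
86 100 43 [524.6 209.3] [18. 15.] 34.2 z 93.3
45 53 162 [558.1  73.3] [62.8 29.6] 12.5 z 50.7
45 55 189 [540.6 136.1] [ 63.9 152.6] 14.8 z 51.2
86 100 34 [520.8 211.8] [17.4 18. ] 40.0 z 94.7
45 53 125 [557.   74.3] [63.7 26.2] 12.3 z 50.1
w
46 56 1136 [558.8  71.8] [59.9 23.7] 12.6 z 51.4
86 100 640 [524.3 209.4] [17.  17.3] 89.6 z 93.9
16 23 9935 [551.8  82.3] [131.1 150.3] 13.0 z 19.8
```

View pics/w5.png

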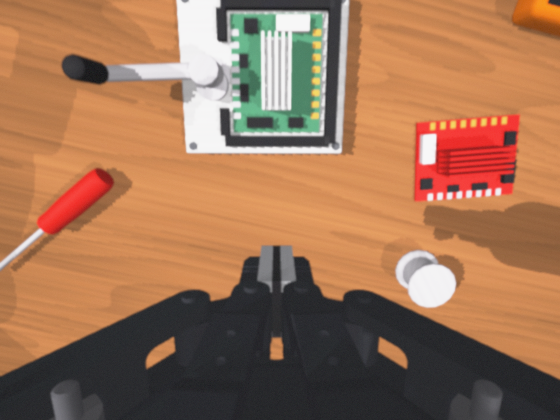

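The board lies in the nest, with its heat sink at (277,70). Measured in the nest frame it is about (0, +4.7) mm, flat and let go. The lever is at about 0.03 rad and its grip top is at (72,66). Next I plan the push: closed fingers, yaw following the lever.

```bash
cat >> h.py <<'E'
A=np.array([545.6,130.2]);F=13.0
def tip(th,gap,z=80,rad=85):   # th deg; gap = face-to-grip clearance mm
    a=np.radians(F+90+th);r=np.array([np.cos(a),np.sin(a)]);t=np.array([-r[1],r[0]])
    return [*(A+rad*r-(20+gap)*t),z,F+th]
E
python3 - <<'E'
from h import *
P0=tip(0,12);print(P0)
plan(now(),[P0[0],P0[1],221],13,2)
c=P0
ks=[tip(t,0) for t in range(2,91,8)]
for k in ks:
    print(np.round(k,1));plan(c,k[:3],k[3],1);c=k
E
```

```text
[np.float64(557.659002453899), np.float64(220.21988924574867), 80, 13.0]
1 [ 6.7  -7.18 -0.13] roll 0.0003
2 [ 6.7  -7.18 -0.13] roll 0.0003
[542.9 217.5  80.   15. ]
1 [-1.5  -0.06 -0.  ] roll -0.0349
[530.8 216.3  80.   23. ]
1 [-1.2 -0.2 -0. ] roll -0.1396
[519.  213.4  80.   31. ]
1 [-1.2 -0.2 -0. ] roll -0.1396
[507.7 208.8  80.   39. ]
1 [-1.2 -0.2 -0. ] roll -0.1396
[497.1 202.8  80.   47. ]
1 [-1.2 -0.2 -0. ] roll -0.1396
[487.4 195.3  80.   55. ]
1 [-1.2 -0.2 -0. ] roll -0.1396
[478.9 186.6  80.   63. ]
1 [-1.2 -0.2 -0. ] roll -0.1396
[471.7 176.8  80.   71. ]
1 [-1.2 -0.2 -0. ] roll -0.1396
[466.  166.1  80.   79. ]
1 [-1.2 -0.2 -0. ] roll -0.1396
[461.8 154.6  80.   87. ]
1 [-1.2 -0.2 -0. ] roll -0.1396
[459.2 142.7  80.   95. ]
1 [-1.2 -0.2 -0. ] roll -0.1396
[458.3 130.6  80.  103. ]
1 [-1.2 -0.2 -0. ] roll -0.1396
```

Call:
{"fn": "arm_command", "kwargs": {"rows": [[255, 1, -1, 0, 0], [255, 2.5, -2.7, 0, 0], [255, 4.3, -4.6, 0, 0], [255, 5.8, -6.2, 0, 0], [255, 6.7, -7.2, 0, 0]]}}

```text
clock: 11.73
tool_pos: [511.0, 138.2, 217.0]
orientation: [-180.0, 0.0, 13.1]
contact_force: [0.1, -0.3, 0.5]
grip_width: 0.0
```

Call:
{"fn": "arm_command", "kwargs": {"rows": [[255, 1.5, -1.6, 0, 0], [255, 3, -3.2, 0, 0], [255, 4.6, -5, 0, 0], [255, 6, -6.5, 0, 0], [255, 6.7, -7.2, 0, 0]]}}

```text
clock: 12.15
tool_pos: [559.2, 223.4, 216.9]
orientation: [-180.0, 0.0, 13.1]
contact_force: [0.2, 0.1, 0.4]
grip_width: 0.1
```

Call:
{"fn": "arm_command", "kwargs": {"rows": [[255, 0, 0, 2, 0], [255, 0, 0, 5, 0], [255, 0, 0, 7.5, 0], [255, 0, 0, 9, 0], [255, 0, 0, 9.5, 0]]}}

```text
clock: 12.57
tool_pos: [556.0, 220.0, 119.6]
orientation: [179.9, 0.4, 13.1]
contact_force: [0.3, 0.8, 0.6]
grip_width: 0.1
```

```bash
python3 - <<'E'
from h import *
print(np.round(now(),2),read_state()['contact_force']);P=tip(0,12);plan(now(),P[:3],13,1)
E
```

```text
[556.03 220.   119.59  13.05] [0.27718423 0.81693345 0.56165373]
1 [0.16 0.02 3.96] roll 0.001
```

Call:
{"fn": "arm_command", "kwargs": {"rows": [[255, 0.1, 0, 1.5, 0], [255, 0.1, 0, 3, 0], [255, 0.1, 0, 4, 0], [255, 0.1, 0, 4, 0], [255, 0.1, 0, 4, 0]]}}

```text
clock: 12.98
tool_pos: [558.8, 220.9, 83.4]
orientation: [180.0, 0.0, 13.1]
contact_force: [-0.1, 0.3, 0.1]
grip_width: -0.3
```

Call:
{"fn": "arm_command", "kwargs": {"rows": [[255, -0.3, 0, 0, 0], [255, -0.6, 0, 0, 0], [255, -0.9, 0, 0, 0], [255, -1.1, 0, 0, 0], [255, -1.2, 0, 0, -0.03]]}}

```text
clock: 13.4
tool_pos: [546.6, 218.1, 84.0]
orientation: [-180.0, -0.0, 14.8]
contact_force: [-0.2, 0.2, -0.7]
grip_width: -0.2
```

Call:
{"fn": "arm_command", "kwargs": {"rows": [[255, -0.15, 0, 0, 0], [255, -0.3, 0, 0, 0], [255, -0.45, 0, 0, 0], [255, -0.6, 0, 0, 0], [255, -0.7, 0, 0, 0]]}}

```text
clock: 13.82
tool_pos: [541.7, 216.9, 83.8]
orientation: [-180.0, -0.2, 14.8]
contact_force: [5.1, 2.1, -2.3]
grip_width: -0.2
```

Contact with the grip reads about 5 N, as expected. I push along the arc, 20° per call.

Call:
{"fn": "arm_command", "kwargs": {"rows": [[255, -0.6, -0.12, 0, -0.07], [255, -1.2, -0.2, 0, -0.14], [255, -1.8, -0.23, 0, -0.21], [255, -2.4, -0.22, 0, -0.28], [255, -3.0, -0.17, 0, -0.35]]}}

```text
clock: 14.23
tool_pos: [512.3, 210.8, 83.8]
orientation: [179.9, -0.2, 35.0]
contact_force: [5.2, 1.0, -1.8]
grip_width: -0.4
```

```bash
cat >> h.py <<'E'
def lev():
    s=read_state();n=now();f=s['contact_force'];a=np.radians(n[3]);x=np.array([np.cos(a),np.sin(a)])
    g=np.array(n[:2])-20*x   # grip centre if touching
    v=g-A;print('clock',s['clock'],'pos',np.round(n,1),'theta',round(np.degrees(np.arctan2(v[1],v[0]))-90-F,1),'rad',round(np.hypot(*v),1),'F tool x,y',round(f[:2]@x,1),round(f[0]*x[1]-f[1]*x[0],1),'z',round(f[2],1))
E
python3 -c "
from h import *
lev()"
```

```text
clock 14.2333 pos [512.3 210.8  83.8  35. ] theta 22.7 rad 85.1 F tool x,y 4.8 2.1 z -1.8
```

Tracking well (theta 22.7°, radius 85.1).

Call:
{"fn": "arm_command", "kwargs": {"rows": [[255, -0.6, -0.12, 0, -0.07], [255, -1.2, -0.2, 0, -0.14], [255, -1.8, -0.23, 0, -0.21], [255, -2.4, -0.22, 0, -0.28], [255, -3.0, -0.17, 0, -0.35]]}}

```text
clock: 14.65
tool_pos: [486.7, 195.5, 83.9]
orientation: [179.9, -0.2, 55.1]
contact_force: [5.8, 2.5, -1.5]
grip_width: -0.2
```

Call:
{"fn": "arm_command", "kwargs": {"rows": [[255, -0.4, -0.08, 0, -0.047], [255, -0.8, -0.14, 0, -0.094], [255, -1.2, -0.2, 0, -0.14], [255, -1.6, -0.22, 0, -0.187], [255, -2.0, -0.23, 0, -0.233]]}}

```text
clock: 15.07
tool_pos: [473.1, 180.6, 83.9]
orientation: [179.9, -0.2, 68.3]
contact_force: [4.4, 3.4, -2.3]
grip_width: 0.1
```

```bash
python3 -c "
from h import *
lev()"
```

```text
clock 15.0667 pos [473.1 180.6  83.9  68.3] theta 55.3 rad 86.0 F tool x,y 4.8 2.9 z -2.3
```

Call:
{"fn": "arm_command", "kwargs": {"rows": [[255, -0.4, -0.06, 0, -0.047], [255, -0.8, -0.12, 0, -0.094], [255, -1.2, -0.16, 0, -0.14], [255, -1.6, -0.18, 0, -0.187], [255, -2.0, -0.18, 0, -0.233]]}}

```text
clock: 15.48
tool_pos: [463.3, 162.8, 83.9]
orientation: [179.9, -0.2, 81.6]
contact_force: [1.1, 6.3, 0.5]
grip_width: 0.0
```

Call:
{"fn": "arm_command", "kwargs": {"rows": [[255, -0.3, -0.06, 0, -0.035], [255, -0.6, -0.11, 0, -0.07], [255, -0.9, -0.14, 0, -0.105], [255, -1.2, -0.17, 0, -0.14], [255, -1.5, -0.19, 0, -0.175]]}}

```text
clock: 15.9
tool_pos: [458.7, 148.2, 83.8]
orientation: [180.0, -0.1, 91.6]
contact_force: [0.1, 4.8, 0.3]
grip_width: 0.1
```

```bash
python3 -c "
from h import *
lev()"
```

```text
clock 15.9 pos [458.7 148.2  83.8  91.6] theta -281.7 rad 86.4 F tool x,y 4.8 0.3 z 0.3
```

Call:
{"fn": "arm_command", "kwargs": {"rows": [[255, -0.2, -0.04, 0, -0.023], [255, -0.4, -0.07, 0, -0.047], [255, -0.6, -0.1, 0, -0.07], [255, -0.8, -0.12, 0, -0.094], [255, -1.0, -0.14, 0, -0.117]]}}

```text
clock: 16.32
tool_pos: [457.1, 138.1, 83.8]
orientation: [-180.0, -0.1, 98.3]
contact_force: [0.5, 5.2, 2.5]
grip_width: 0.5
```

Call:
{"fn": "arm_command", "kwargs": {"rows": [[255, -0.1, -0.01, 0, -0.012], [255, -0.2, -0.02, 0, -0.023], [255, -0.3, -0.03, 0, -0.035]]}}

```text
clock: 16.57
tool_pos: [456.8, 135.1, 83.8]
orientation: [-179.9, -0.1, 100.3]
contact_force: [-2.5, 5.1, 2.8]
grip_width: 0.1
```

```bash
python3 -c "
from h import *
lev()"
```

```text
clock 16.5667 pos [456.8 135.1  83.8 100.3] theta -273.2 rad 86.5 F tool x,y 5.5 -1.6 z 2.8
```

Call:
{"fn": "arm_command", "kwargs": {"rows": [[255, -0.1, 0, 0, -0.012], [255, -0.2, 0, 0, -0.023], [255, -0.2, 0, 0, -0.023]]}}

```text
clock: 16.82
tool_pos: [456.8, 132.9, 83.7]
orientation: [-179.9, -0.1, 101.6]
contact_force: [-2.0, 4.3, 3.4]
grip_width: -0.2
```

Call:
{"fn": "arm_command", "kwargs": {"rows": [[255, -0.1, 0, 0, -0.01], [255, -0.1, 0, 0, -0.01]]}}

```text
clock: 16.98
tool_pos: [456.8, 131.9, 83.6]
orientation: [-179.9, -0.1, 102.1]
contact_force: [-2.8, 4.1, 3.4]
grip_width: -0.1
```

Call:
{"fn": "arm_command", "kwargs": {"rows": [[255, -0.1, 0, 0, 0], [255, -0.1, 0, 0, 0]]}}

```text
clock: 17.15
tool_pos: [456.9, 130.9, 83.6]
orientation: [-179.9, -0.1, 102.1]
contact_force: [-3.2, 4.2, 3.5]
grip_width: -0.0
```

Call:
{"fn": "arm_command", "kwargs": {"rows": [[255, -0.1, 0, 0, 0], [255, -0.1, 0, 0, 0]]}}

```text
clock: 17.32
tool_pos: [457.1, 129.9, 83.6]
orientation: [-179.8, -0.1, 102.1]
contact_force: [-1.8, 4.2, 3.1]
grip_width: -0.1
```

Call:
{"fn": "arm_command", "kwargs": {"rows": [[255, -0.1, 0, 0, 0], [255, -0.1, 0, 0, 0]]}}

```text
clock: 17.48
tool_pos: [457.2, 129.1, 83.6]
orientation: [-179.8, -0.1, 102.1]
contact_force: [-2.4, 5.1, 3.9]
grip_width: -0.1
```

Call:
{"fn": "arm_command", "kwargs": {"rows": [[255, -0.1, 0, 0, 0], [255, -0.1, 0, 0, 0]]}}

```text
clock: 17.65
tool_pos: [457.2, 129.0, 83.6]
orientation: [-179.8, -0.2, 102.0]
contact_force: [-3.5, 9.9, 2.7]
grip_width: 0.1
```

The stop is reached: the fingers stopped moving and the force is climbing about 5–6 N per mm.

Call:
{"fn": "arm_command", "kwargs": {"rows": [[255, -0.05, 0, 0, 0], [255, -0.05, 0, 0, 0]]}}

```text
clock: 17.82
tool_pos: [457.2, 129.0, 83.6]
orientation: [-179.8, -0.3, 102.0]
contact_force: [-4.8, 10.8, 3.1]
grip_width: 0.2
```

Call:
{"fn": "arm_command", "kwargs": {"rows": [[255, -0.05, 0, 0, 0], [255, -0.05, 0, 0, 0]]}}

```text
clock: 17.98
tool_pos: [457.2, 128.9, 83.6]
orientation: [-179.8, -0.3, 102.0]
contact_force: [-5.1, 13.6, 3.7]
grip_width: 0.1
```

Call:
{"fn": "arm_command", "kwargs": {"rows": [[255, -0.05, 0, 0, 0], [255, -0.05, 0, 0, 0]]}}

```text
clock: 18.15
tool_pos: [457.3, 128.8, 83.6]
orientation: [-179.8, -0.4, 102.0]
contact_force: [-4.7, 15.4, 4.1]
grip_width: -0.0
```

Call:
{"fn": "arm_command", "kwargs": {"rows": [[255, -0.05, 0, 0, 0], [255, -0.05, 0, 0, 0]]}}

```text
clock: 18.32
tool_pos: [457.3, 128.8, 83.6]
orientation: [-179.8, -0.4, 102.0]
contact_force: [-5.5, 17.1, 4.8]
grip_width: 0.1
```

Call:
{"fn": "arm_command", "kwargs": {"rows": [[255, -0.03, 0, 0, 0], [255, -0.03, 0, 0, 0], [255, -0.03, 0, 0, 0]]}}

```text
clock: 18.57
tool_pos: [457.3, 128.8, 83.7]
orientation: [-179.8, -0.5, 102.0]
contact_force: [-7.1, 17.1, 3.5]
grip_width: 0.0
```

Call:
{"fn": "arm_command", "kwargs": {"rows": [[255, 0, 0, 0, 0], [255, 0, 0, 0, 0], [255, 0, 0, 0, 0], [255, 0, 0, 0, 0], [255, 0, 0, 0, 0]]}}

```text
clock: 18.98
tool_pos: [457.3, 128.8, 83.7]
orientation: [-179.8, -0.5, 102.0]
contact_force: [-6.4, 18.2, 2.5]
grip_width: -0.2
```

Call:
{"fn": "arm_command", "kwargs": {"rows": [[255, 0, 0, 0, 0], [255, 0, 0, 0, 0], [255, 0, 0, 0, 0], [255, 0, 0, 0, 0], [255, 0, 0, 0, 0]]}}

```text
clock: 19.4
tool_pos: [457.3, 128.8, 83.7]
orientation: [-179.8, -0.5, 102.0]
contact_force: [-6.4, 18.5, 2.7]
grip_width: -0.0
```

Call:
{"fn": "arm_command", "kwargs": {"rows": [[255, 0, 0, 0, 0], [255, 0, 0, 0, 0], [255, 0, 0, 0, 0], [255, 0, 0, 0, 0], [255, 0, 0, 0, 0]]}}

```text
clock: 19.82
tool_pos: [457.3, 128.8, 83.6]
orientation: [-179.8, -0.5, 102.0]
contact_force: [-7.1, 18.7, 3.0]
grip_width: -0.1
```

Held at about 20 N for more than 1.2 s. I back off along the push line, then go up and look.

Call:
{"fn": "arm_command", "kwargs": {"rows": [[255, 0.2, 0, 0, 0], [255, 0.5, 0, 0, 0], [255, 1.0, 0, 0, 0], [255, 2, 0, 0, 0], [255, 3, 0, 0, 0]]}}

```text
clock: 20.23
tool_pos: [452.9, 154.7, 83.4]
orientation: [-180.0, -0.0, 102.1]
contact_force: [1.2, 0.3, -0.4]
grip_width: -0.2
```

Call:
{"fn": "arm_command", "kwargs": {"rows": [[255, 0, 0, -2, 0], [255, 0, 0, -5, 0], [255, 0, 0, -9, 0], [255, 0, 0, -12, 0], [255, 0, 0, -14, 0]]}}

```text
clock: 20.65
tool_pos: [453.9, 155.3, 226.8]
orientation: [179.7, -0.0, 102.2]
contact_force: [0.4, -0.5, -0.3]
grip_width: 0.2
```

Call:
{"fn": "arm_command", "kwargs": {"rows": [[255, -2, 2, 0, 0.1], [255, -5, 5, 0, 0.2], [255, -8, 8, 0, 0.3], [255, -10, 9, 0, 0.4], [255, -10, 9, 0, 0.4]]}}

```text
clock: 21.07
tool_pos: [565.4, 73.2, 222.8]
orientation: [179.9, 0.1, 78.9]
contact_force: [0.2, 0.4, 0.2]
grip_width: 0.1
```

Call:
{"fn": "arm_command", "kwargs": {"rows": [[255, 0, 0, 0, 0.1], [255, 0, 0, 0, 0.2], [255, 0, 0, 0, 0.3], [255, 0, 0, 0, 0.4], [255, 0, 0, 0, 0.4]]}}

```text
clock: 21.48
tool_pos: [561.5, 76.6, 223.2]
orientation: [-179.9, 0.0, 56.4]
contact_force: [-0.1, -0.3, -0.1]
grip_width: 0.1
```

```bash
python3 - <<'E'
from h import *
s=read_state();print(s['clock'],np.round(now(),2),s['contact_force'])
ims=[]
for n in('wrist','scene','side'):
  d=grab(n,n+'6');print(n);rects(d,((45,53),),(559,68),42);rects(d,((85,100),),(463,111),50);rects(d,((16,23),),(556,83),110);ims.append(d['img'][...,::-1])
cut=lambda i,u,v:cv2.resize(i[v:v+100,u:u+130],(400,308),interpolation=2)
cv2.imwrite('pics/m6.png',np.vstack([np.hstack([cut(ims[1],295,140),cut(ims[2],175,130)]),np.pad(ims[0][:290],((0,0),(0,240),(0,0)))]))
E
```

```text
21.4833 [561.48  76.57 223.2   56.36] [-0.09768483 -0.26416506 -0.07708463]
wrist
45 53 1168 [561.9  68.5] [60.1 24. ] 12.5 z 51.1
85 100 439 [464.  109.2] [16.9 17.2] 59.0 z 93.9
16 23 8183 [556.   83.3] [139.9 150.3] 12.9 z 19.7
scene
45 53 157 [561.5  69.5] [60.8 27.2] 10.5 z 50.8
85 100 44 [464.5 108.8] [16.6 16.4] 15.6 z 94.3
16 23 721 [556.3  84.2] [141.7 153.4] 13.0 z 20.9
side
45 53 106 [559.9  71.5] [60.7 25.9] 12.3 z 50.0
85 100 40 [459.8 109.6] [14.6 15.8] 5.9 z 94.9
16 23 460 [554.1  84.9] [143.4 149.4] 13.1 z 20.6
```

View pics/m6.png

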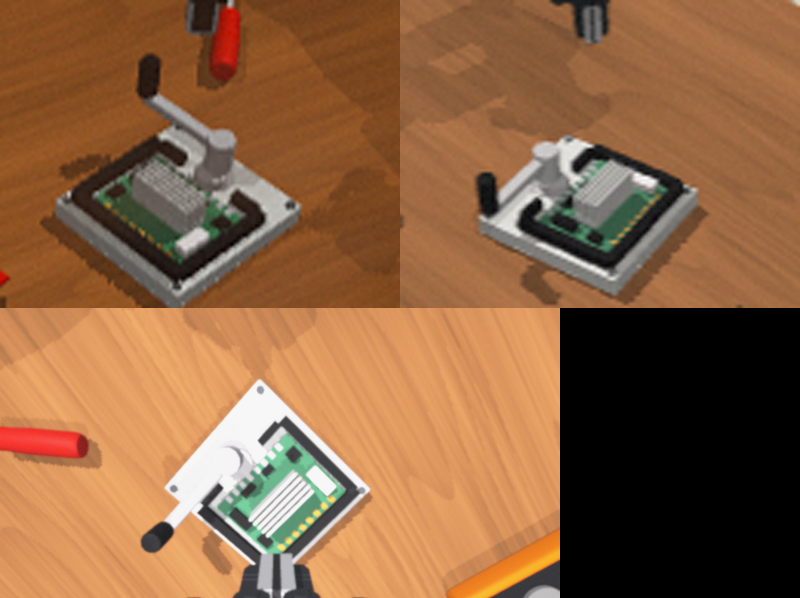

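The final view shows the lever along the fixture's -x (grip top at (155,535)) and the board against the -y fence. Measured: board at (+2.4, +0.8) mm from the nest point, square within about 0.4°, lever at about 90°, robot clear.

```bash
python3 -c "
from workcell import hand_in
print(hand_in())"
```

```text
the job is handed in; nothing more can be done
None
```

The board is in the nest, home against the -y fence, and the cam lever is at its end stop. I handed the job in at 21.5 s; no verdict is reported.

- **Board:** I gripped the smaller green board by its heat sink, set it in the nest with a landing force of about 7 N, and let go with the lever still open.
- **Lever:** I pushed it round its arc at about 5 N until the force climbed at the stop. I then held it there at 19–20 N for about 1.2 s; the highest reading was about 20.2 N.

**Last checks with the wrist camera:**

| Check | Measured | Allowed |
|---|---|---|
| Board x from nest point | +2.4 mm | ±4 mm |
| Board y from nest point | +0.8 mm | ±2 mm |
| Board square to the fixture | about 0.4° | 2.9° |
| Lever angle | about 90.0° | over 88.8° |
| Heat sink top | at its expected height, so the board is flat | – |

The fingers were clear of everything, with no contact force.

**What disagreed or was not measured:**
- The cameras differed by 1–3 mm on absolute positions, within about their stated 2 mm calibration each. I relied on distances measured within the same wrist picture.
- The board shifted about 2.4 mm along x while the cam pushed it.
- I did not measure the spool, meter or screwdriver again. The arm never went near them, and what showed of the meter and screwdriver in the last pictures looked undisturbed; I did not see the spool there.

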